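Ready the filling funnel: bucket under, gate wound open

ROBOT

A 6-joint arm with a two-finger parallel gripper is mounted at the origin on the work surface. World frame = base frame: x ahead of the robot, y to its left, z up, the work surface at z = 0. Lengths are in m, angles in rad, forces in N, time in s.
With the tool pointing down it reaches from about 0.35 to 0.925 m from the base axis. Payload 6.4 kg.
Tool frame: the origin (TCP) lies at the very end of the fingers, on their centre line; the grasp point (between the pads) lies behind it (env.grip_point_offset is the z of the grasp point in the tool frame, in m); z points along the fingers, y is the line along which they close (so a half turn about z gives the same grasp; the last joint's range is limited). The gripper opens to 94 mm and grips with 3 to 60 N. Pads are 16 mm wide; open, the fingers measure 119 mm over their backs; the gripper's body (75 mm by 177 mm) begins 78 mm behind the grasp point.
Start: joints at [0.998, 0.245, 1.558, -0, 1.339, -0.174], TCP at [0.252, 0.599, 0.205] pointing down, gripper open.
Joint ranges: [-3.13, 3.13], [-1.02, 2.26], [0.13, 2.54], [-0.95, 4.09], [0.21, 2.88], [-2.74, 2.74]. Speed limits (rad/s): [2.57, 2.57, 3.14, 3.14, 3.14, 3.14].

INTERFACE

Orientations are given as a unit quaternion [x, y, z, w].
In Python, from workcell import env, imaging gives the robot as it stands.
- The arm moves only by the tool arm_command, never from a script. Its argument "series" is a list of rows, each a list of 7 numbers: the opening, from -1 (shut) to 1 (fully open), then the shift along the world's x, y, z in m, then the turn, a rotation vector about the world's x, y, z in degrees. A call has 1 to 8 rows; each row shifts and turns the commanded pose from where the row before left it; what a row does not reach is not made up. A row lasts 1/8 s, in which the tool goes at most 62.5 mm and 10.7 degrees, less where a joint would pass 70% of its speed; a pose out of reach is approached as far as the arm can. A call with a gripper value outside its range is refused whole. The fingers move at their own pace and stop on an object; "newtons" is the grip in N (left out, the last holds). Time passes only in rows, so rows that do not move let the fingers close. It gives the time, the measured TCP pose, the force, the opening and the grip force at its end, in the units of the state.
- env.read_state(): the state, without advancing time (a new reading comes with each control period).
- imaging.capture(name): name is "side" or "top" or "wrist"; returns a dict with "image" (420x560x3 uint8, red, green, blue), "fx", "fy", "cx", "cy" (pixels), "world_from_camera" (4x4, takes a point from camera to world coordinates); the wrist camera has in their place "T_tool_cam" (4x4, takes a point from camera to tool coordinates, whose origin is the TCP and whose axes are the flange's). Camera axes: x right, y down, z forward; pixel columns grow to the right and rows downward; lengths in m; the calibration is good to about 2 mm. A picture is of the moment at which its call begins: read the wrist's pose just before it. There is no depth.
- env.finish_job(): hands the job in; it is judged then, once.
The state is a dict: "t": time; "joint_pos": joint angles; "joint_velocities": joint speeds; "joint_efforts": joint torques, N m; "tcp_pos": TCP position; "ee_rot": TCP orientation; "force": force on the tool from outside, world axes, zero at the start; "torque": the same for the moment, N m; "finger_gap": finger opening in m; "grip_force": force on a finger pad.
Only numpy, scipy, OpenCV 4.12 (cv2) and the standard library are available. Lean on these libraries where they do the work, as an engineer would, in place of code of your own. Each camera call takes 0.05 s, during which the arm holds its last target. There are 200 camera calls.

TASK

Stand the small steel bucket upright on the shelf, centred under the funnel's spout, before you open the gate. Then turn the handwheel clockwise, as seen when facing it, for a little more than one full turn until it comes up against its stop and the funnel's slide gate is fully open. Leave the other goods where they are.

Things in the scene. Friction and masses are not known exactly. Their poses are not given: they have to be found in the camera images.
- stand: Fixed wooden filling stand, 470 mm wide, funnel left and handwheel right as the robot sees it. Origin at shelf level; x from its front (robot side) to its back, y left, z up. Open in front; posts and foot bar at x = 92 to 140 mm. Top board z = 300 to 318 mm, on the funnel side from x = -55 mm back, y = 30 to 205. The wheel's grey pedestal: x = -5 to 85, y = -195 to -105 mm.
- lip (a point): Middle of the lower edge of the aluminium lip on the top board above the handwheel: x = 35, y = -103, z = 290 mm in the stand's frame, 265 mm wide, rising to z = 360 mm. An upright gripper strikes it when the wheel's grip is at the top; lean the tool about 40 degrees, fingers pointing down and away from the robot.
- spout (a point): Centre of the lower mouth (32 mm wide) of the tin funnel's spout, 165 mm above the shelf, at x = 20, y = 110 mm in the stand's frame. The place for the bucket is on the shelf straight below.
- wheel_hub (a point): Centre of the handwheel on its axle, 150 mm above the shelf, at x = 0, y = -150 mm in the stand's frame. The axle leans 40 degrees from vertical towards the stand's front: outward direction (-0.643, 0, 0.766) in the stand's frame. The wheel is a dark iron rim, 156 mm outer diameter, with three spokes, in the plane through this point. It takes 4 to 6 N at the grip and stays where left.
- handwheel: The turning wheel itself, origin at the hub; its z is the axle, outward; its x points from the hub to the grip. At the shut stop the grip is at the top (uphill, (0.766, 0, 0.643) in the stand's frame); from there clockwise, facing it, goes to the right (-y). It starts 0 to 1.0 rad clockwise of the shut stop; a hard stop ends the travel at 7.6 rad, gate fully open.
- grip_mid (a point): Middle of the turned wooden grip on the wheel: 26 mm diameter, 68 mm long, standing parallel to the axle, 62 mm from it, its middle 48 mm out from the wheel's plane. The grip spins freely on its pin, so a hand that holds it need not turn as it goes round.
- gate_end (a point): Outer face of the sheet-steel slide gate's end flange under the funnel's board. The wheel draws the gate out to the left (+y of the stand) by 8 mm per radian: in the stand's frame this point is at y = 204.5 mm shut and 265.3 mm at the open stop.
- bucket: Loose small steel bucket, 110 mm across the rim (90 mm at the foot), 100 mm high, 0.35 kg. Origin at the centre of its underside, z up; its side handle is on its -x side. It slides easily on the shelf.
- bucket_handle (a point): Middle of the upright bar of the bucket's side handle, 86 mm from the bucket's axis and 55 mm above its foot; the bar is 14 mm wide (along the bucket's y), 16 mm deep and 62 mm tall, with 20 mm of air between it and the wall.
- mug: Chipped blue enamel mug, 80 mm across, 85 mm high, standing between the bucket's place and the handwheel. Origin under its centre. Leave alone.
- rivet_tin: Copper rivet tin, 84 mm across, 60 mm high. Origin under its centre. Leave alone.
- clevis: Black iron clevis, 100 mm long, lying flat, 18 mm thick. Origin under its middle. Leave alone.
- bracket_a: Galvanized L-shaped fence bracket, 100 x 45 mm foot with a 60 mm upright leaf at its +x end, lying in front of the stand near its middle. Origin under the middle of the foot. Leave alone.
- bracket_b: Second galvanized fence bracket, same as the first, to the right of the stand. Leave alone.
- hammer: Hammer, 200 mm long, lying at the right front. Origin under its middle. Leave alone.

How it is judged:
On the way, in this order (a step that is already met when the one before it is completed fails the run):
1. the bucket stands upright under the spout while the gate has not been wound open yet (horizontal distance between bucket and spout below 0.025 m and angle between bucket's own z axis and vertical below 0.1 rad and height (world z) of bucket below 0.01 m and y of gate_end in the frame of stand below 0.2195 m), for 0.2 s.
2. half way: the gate is half open with the bucket still under the spout (horizontal distance between bucket and spout below 0.025 m and angle between bucket's own z axis and vertical below 0.1 rad and height (world z) of bucket below 0.01 m and y of gate_end in the frame of stand above 0.235 m), for 0.1 s.
3. the handwheel is against its open stop with the bucket under the spout (horizontal distance between bucket and spout below 0.025 m and angle between bucket's own z axis and vertical below 0.1 rad and height (world z) of bucket below 0.01 m and y of gate_end in the frame of stand above 0.2625 m), for 0.2 s.
At the end, for the whole second after the job is handed in: The bucket stands upright (within 0.1 rad) on the shelf, at rest, its axis within 25 mm of the spout's axis, and the gate's end is at more than 262.5 mm along the stand's y (within 2.8 mm, or 0.35 rad of the wheel, of the open stop) (all of step 3 and linear speed of bucket below 0.02 m/s); the robot touches nothing.
It fails at once if any of the other goods (mug, rivet tin, clevis, fence brackets, hammer) is shifted by more than 30 mm (distance of any of mug, rivet_tin, clevis, bracket_a, bracket_b, hammer from where it was at the start of the episode above 0.03 m).
It fails at once if the bucket is tipped over (angle between bucket's own z axis and vertical above 0.5 rad).
It also fails if it takes over 72 s, if anything falls off the work surface, if the arm or the gripper's body presses on something with over 40 N, if the wrist force passes 120 N, or if a joint passes its speed limit or range.

## Working session

There is one attempt and no reset: what is moved stays moved. The work goes in short steps, Python scripts to look and compute and a tool call to move; the robot and the scene stay as the last step left them, time stands still between calls to the robot, and variables do not carry over. Pictures are saved under pics/ and viewed, at most 10 in all, crops included, and the job is handed in when it is done.

Besides the shell and the picture viewer there is one more tool, called after "Call:" as a command line: name --pt "numbers of a row" for each row, then --argument value for the rest. arm_command: Moves the arm, as the interface text tells. Its arguments: {"type":"object","properties":{"series":{"type":"array"},"newtons":{"type":"number"}},"required":["series"]}

```bash
mkdir -p pics; ls; python3 - <<'E'
from workcell import env, imaging
import cv2, numpy as np
np.set_printoptions(precision=4,suppress=True)
for n in ("side","top"):
    c=imaging.capture(n); cv2.imwrite(f"pics/{n}0.png",c["image"][:,:,::-1])
    print(n,c["fx"],c["fy"],c["cx"],c["cy"]);print(c["world_from_camera"])
print(env.read_state(), env.grip_point_offset)
E
```

```text
pics
side 380.1923638564312 380.1923638564312 278.0265425267283 210.6055323683794
[[ 0.7221 -0.3249  0.6107 -0.1055]
 [-0.6915 -0.3654  0.6232 -0.6885]
 [ 0.0206 -0.8723 -0.4885  0.7162]
 [ 0.      0.      0.      1.    ]]
top 509.4665769478793 509.4665769478793 278.1654107389309 214.22524066912777
[[ 0.0021 -0.9937  0.1119  0.3956]
 [-1.     -0.0024 -0.0029  0.0053]
 [ 0.0032 -0.1119 -0.9937  1.4037]
 [ 0.      0.      0.      1.    ]]
{'t': 0.1, 'joint_pos': array([ 0.9979,  0.2457,  1.5589, -0.    ,  1.3387, -0.1741]), 'joint_velocities': array([-0.0001, -0.001 , -0.0028, -0.0007, -0.0017, -0.0017]), 'joint_efforts': array([  0.0011, -41.6916, -31.5525,   0.0688,   0.031 ,  -0.0001]), 'tcp_pos': array([0.2521, 0.5985, 0.2045]), 'ee_rot': array([ 0.1981,  0.9802, -0.0008, -0.0003]), 'force': array([-0.87  , -0.4935,  0.545 ]), 'torque': array([ 0.0271, -0.0367, -0.029 ]), 'grip_force': 0.0, 'finger_gap': 0.09400103494689963} -0.0188
```

View pics/side0.png

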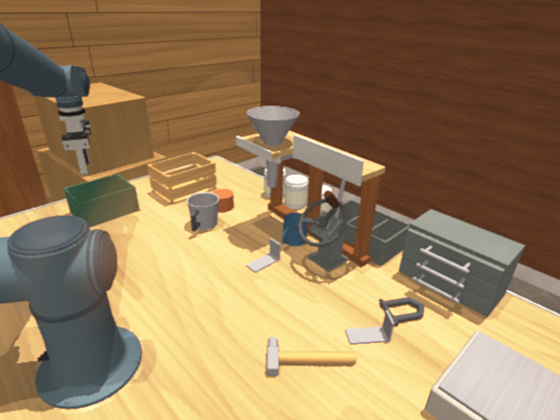

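View pics/top0.png

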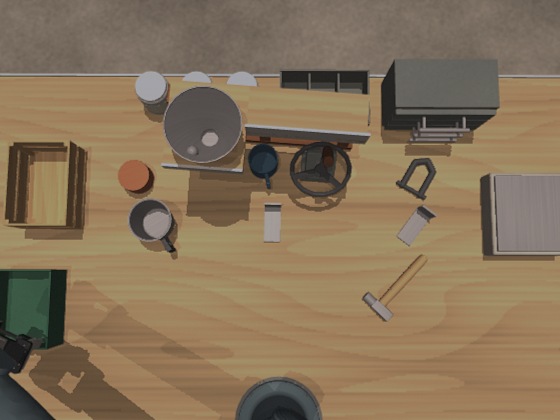

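The side view shows the bucket at about (203,212), the wheel at about (322,222) and the mug at (295,228). In the top view the bucket rim is at about (151,221) with its handle at (170,245), and the wheel is at (320,168). The stand is yawed by about -3°. I'll enlarge both views to get precise points.

```bash
python3 - <<'E'
import cv2, numpy as np
a=cv2.imread("pics/top0.png")[75:275,120:380]; b=cv2.imread("pics/side0.png")[95:275,180:390]
a=cv2.resize(a,None,fx=3,fy=3,interpolation=cv2.INTER_CUBIC)
b=cv2.resize(b,None,fx=3.3,fy=3.3,interpolation=cv2.INTER_CUBIC)
cv2.imwrite("pics/a.png",a);cv2.imwrite("pics/b.png",b);print(a.shape,b.shape)
E
```

```text
(600, 780, 3) (594, 693, 3)
```

View pics/a.png

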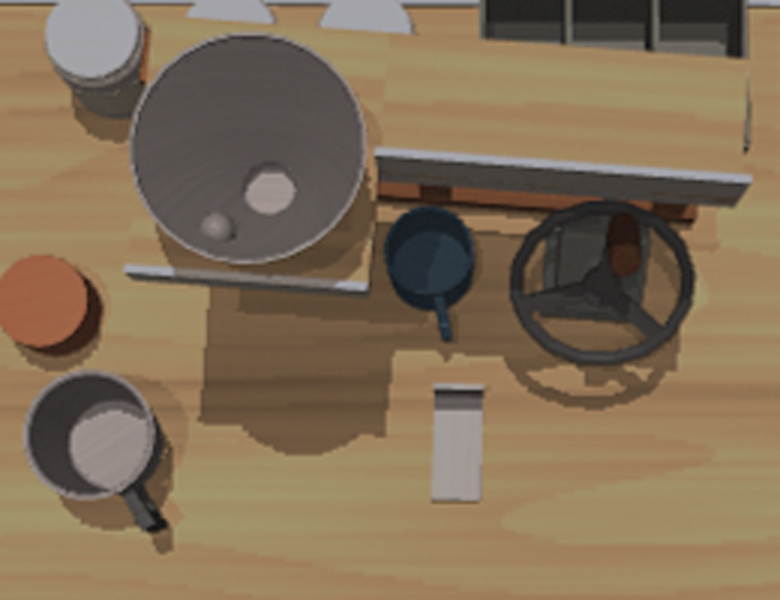

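View pics/b.png

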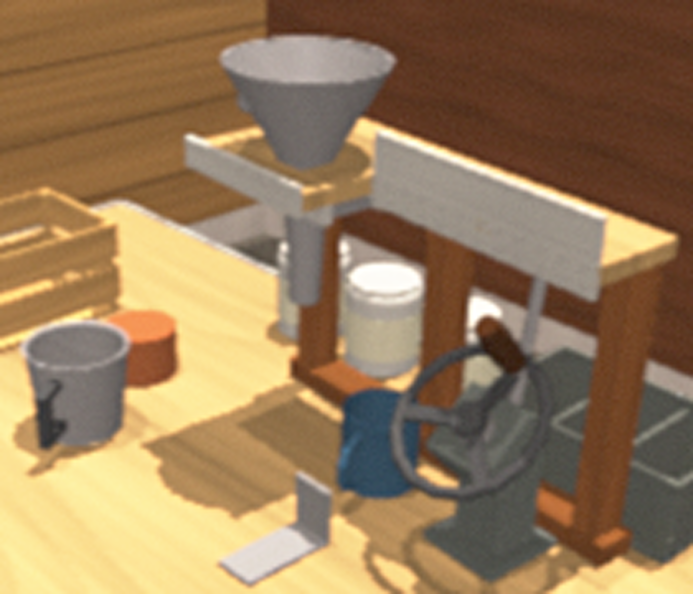

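```bash
cat > h.py <<'E'
import numpy as np
from scipy.optimize import least_squares
from scipy.spatial.transform import Rotation as R
np.set_printoptions(precision=4,suppress=True)
CAM={"top":(509.4666,278.1654,214.2252,[[.0021,-.9937,.1119,.3956],[-1,-.0024,-.0029,.0053],[.0032,-.1119,-.9937,1.4037]]),
"side":(380.1924,278.0265,210.6055,[[.7221,-.3249,.6107,-.1055],[-.6915,-.3654,.6232,-.6885],[.0206,-.8723,-.4885,.7162]])}
def proj(c,P):
    f,cx,cy,M=CAM[c];M=np.array(M);p=np.linalg.solve(M[:,:3],np.array(P)-M[:,3]);return np.array([f*p[0]/p[2]+cx,f*p[1]/p[2]+cy])
def ray(c,uv,z):
    f,cx,cy,M=CAM[c];M=np.array(M);d=M[:,:3]@[(uv[0]-cx)/f,(uv[1]-cy)/f,1];return M[:,3]+d*(z-M[2,3])/d[2]
A=lambda u,v:np.array([(u+.5)/3-.5+120,(v+.5)/3-.5+75])
B=lambda u,v:np.array([(u+.5)/3.3-.5+180,(v+.5)/3.3-.5+95])
n=np.array([-.643,0,.766]);e0=np.array([.766,0,.643]);e1=np.array([0,-1.,0])
def S(q,p):
    c,s=np.cos(q[2]),np.sin(q[2]);return np.array([q[0]+c*p[0]-s*p[1],q[1]+s*p[0]+c*p[1],p[2]])
def grip(th,h=.048): return np.array([0,-.15,.15])+h*n+.062*(e0*np.cos(th)+e1*np.sin(th))
E
python3 - <<'E'
from h import *
obs=[("top",A(376,150),(.035,.0295,.36)),("top",A(750,178),(.035,-.2355,.36)),("top",A(738,205),(.035,-.2355,.29)),
("top",A(603,285),(0,-.15,.15)),("side",B(468,418),(0,-.15,.15)),("side",B(305,298),(.02,.11,.165)),
("side",B(378,135),(.035,.0295,.36)),("side",B(376,200),(.035,.0295,.29)),("side",B(600,295),(.035,-.2355,.29)),("side",B(605,213),(.035,-.2355,.36))]
gr=[("top",A(625,222),.014),("top",A(625,260),.082),("side",B(487,325),.082),("side",B(515,363),.014)]
f=lambda q:np.concatenate([proj(c,S(q,p))-uv for c,uv,p in obs]+[proj(c,S(q,grip(q[3],h)))-uv for c,uv,h in gr])
r=least_squares(f,[.6,0,-.05,.5],loss='soft_l1');print(r.x);print(f(r.x).reshape(-1,2))
q=r.x
print("spout",S(q,(.02,.11,.165)),"hub",S(q,(0,-.15,.15)),"grip",S(q,grip(q[3])))
print("bucket top",ray("top",A(93,435),.1),ray("top",A(112,450),.003),"side",ray("side",B(77,345),.1))
print("handle",ray("top",A(150,515),.07),ray("side",B(47,415),.055))
E
```

```text
[ 0.6644  0.0465 -0.0731  0.1708]
[[-0.4847  0.4428]
 [ 0.647   0.4596]
 [-1.0775 -0.1681]
 [-0.5657 -1.6839]
 [ 1.8351  0.775 ]
 [ 0.5353 -0.0133]
 [ 0.0123 -1.5039]
 [-0.3201  0.7683]
 [-1.3014  1.4644]
 [ 0.6638  1.3703]
 [-0.7517  0.0921]
 [ 0.2644  0.5518]
 [ 0.2362 -0.6622]
 [ 0.8174 -0.0851]]
spout [0.6924 0.1548 0.165 ] hub [ 0.6535 -0.1031  0.15  ] grip [ 0.6686 -0.1147  0.2261]
bucket top [0.5275 0.3291 0.1   ] [0.5235 0.3354 0.003 ] side [0.5259 0.3297 0.1   ]
handle [0.4606 0.2849 0.07  ] [0.462  0.2949 0.055 ]
```

```bash
cat >> h.py <<'E'
def tool(a,t):  # heading a, lean t (deg); closing line horizontal
    a,t=np.radians([a,t]);z=np.array([np.sin(t)*np.cos(a),np.sin(t)*np.sin(a),-np.cos(t)]);y=np.array([-np.sin(a),np.cos(a),0]);return np.c_[np.cross(y,z),y,z]
def go(g,a,t,back=0.):
    "shift and rotvec from present pose to put the grasp point at g less back along the tool"
    from workcell import env
    s=env.read_state();T=tool(a,t);c=R.from_quat(s["ee_rot"]);best=None
    for sg in (1,-1):
        M=T*np.array([sg,sg,1]);d=R.from_matrix(M)*c.inv();v=np.degrees(d.as_rotvec())
        if best is None or np.linalg.norm(v)<np.linalg.norm(best): best=v
    p=np.array(g)+T[:,2]*(.0188-back)-s["tcp_pos"]
    N=max(int(np.ceil(np.linalg.norm(p)/.05)),int(np.ceil(np.linalg.norm(best)/9)),1)
    print("total",p,best,np.linalg.norm(best),"rows",N,"each",p/N,best/N)
E
python3 -c "
from h import *
go((.454,.285,.058),32,45,.10)"
```

```text
total [ 0.1532 -0.344  -0.0891] [  3.819  -46.551   51.9493] 69.85921160421306 rows 8 each [ 0.0191 -0.043  -0.0111] [ 0.4774 -5.8189  6.4937]
```

Call:
arm_command --pt "1 0.019 -0.043 0 0.48 -5.82 6.49" --pt "1 0.019 -0.043 0 0.48 -5.82 6.49" --pt "1 0.019 -0.043 0 0.48 -5.82 6.49" --pt "1 0.019 -0.043 0 0.48 -5.82 6.49" --pt "1 0.019 -0.043 -0.02 0.48 -5.82 6.49" --pt "1 0.019 -0.043 -0.023 0.48 -5.82 6.49" --pt "1 0.019 -0.043 -0.023 0.48 -5.82 6.49" --pt "1 0.02 -0.043 -0.023 0.48 -5.82 6.49" --newtons 25

```text
t: 1.1
tcp_pos: [0.3812, 0.3034, 0.1367]
ee_rot: [-0.203, 0.923, 0.103, 0.31]
force: [-0.3, 0.9, 0.3]
finger_gap: 0.0941
grip_force: 0.0
```

```bash
python3 - <<'E'
from h import *
from workcell import env,imaging
import cv2
s=env.read_state();print(s["tcp_pos"],s["joint_pos"]);go((.454,.285,.058),32,45,.10)
c=imaging.capture("wrist");im=c["image"].copy();cv2.imwrite("pics/w1.png",im[:,:,::-1])
print(c["fx"],c["cx"],c["cy"],c["T_tool_cam"])
t=imaging.capture("top")["image"];cv2.imwrite("pics/top1.png",t[:,:,::-1])
E
```

```text
[0.3812 0.3034 0.1367] [ 0.3817 -0.4982  2.475   0.1976  0.5126 -1.7621]
total [ 0.0241 -0.0488 -0.0213] [ 0.1494 -7.8869  5.6552] 9.706033921647702 rows 2 each [ 0.012  -0.0244 -0.0106] [ 0.0747 -3.9434  2.8276]
354.1074801862343 279.96091518973003 213.46997625531927 [[-0.0007 -0.9576 -0.288   0.0843]
 [ 1.     -0.0008  0.0002 -0.0001]
 [-0.0004 -0.288   0.9576 -0.1802]
 [ 0.      0.      0.      1.    ]]
```

View pics/w1.png

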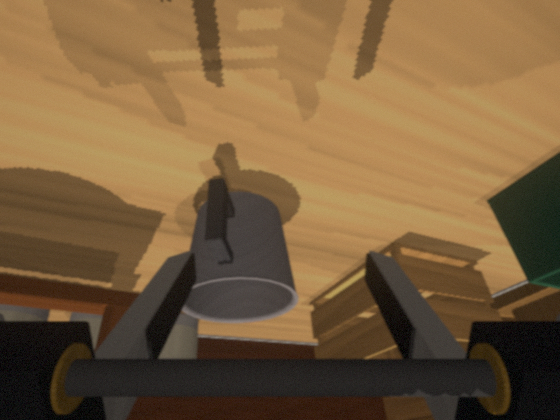

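The wrist view is upside down. The bucket is at about (245,250), and its handle bar runs from roughly (213,185) to (225,262), left of centre. I'll check this against the prediction.

```bash
python3 - <<'E'
from h import *
from workcell import env,imaging
s=env.read_state();c=imaging.capture("wrist")
W=np.eye(4);W[:3,:3]=R.from_quat(s["ee_rot"]).as_matrix();W[:3,3]=s["tcp_pos"];W=W@c["T_tool_cam"]
def pw(P):
    p=np.linalg.solve(W,np.r_[P,1]);return c["fx"]*p[0]/p[2]+c["cx"],c["fy"]*p[1]/p[2]+c["cy"]
b=np.array([.526,.331])
for a in (28,32,36):
    h=-np.array([np.cos(np.radians(a)),np.sin(np.radians(a))])
    print(a,[np.round(pw(np.r_[b+r*h,z])) for r,z in ((.094,.024),(.094,.086),(.0,.1))])
print(s["tcp_pos"],s["t"]);go((.454,.285,.058),32,42,.05)
E
```

```text
28 [array([223., 177.]), array([221., 239.]), array([238., 304.])]
32 [array([215., 178.]), array([212., 240.]), array([238., 304.])]
36 [array([208., 179.]), array([204., 241.]), array([238., 304.])]
[0.381  0.3023 0.1355] 1.2
total [ 0.0548 -0.0296 -0.0559] [-1.3275 -5.4186  6.0514] 8.2306278577805 rows 2 each [ 0.0274 -0.0148 -0.0279] [-0.6638 -2.7093  3.0257]
```

Call:
arm_command --pt "1 0.0 -0.02 0 -0.4 -1.8 2.0" --pt "1 0.015 -0.01 -0.016 -0.4 -1.8 2.0" --pt "1 0.02 0 -0.02 -0.5 -1.8 2.05" --pt "1 0.02 0 -0.02 0 0 0" --pt "1 0 0 0 0 0 0"

```text
t: 1.88
tcp_pos: [0.4365, 0.2755, 0.0807]
ee_rot: [-0.259, 0.897, 0.1, 0.343]
force: [-0.6, 0.4, -0.3]
finger_gap: 0.0942
grip_force: 0.0
```

```bash
python3 -c "
from h import *
go((.454,.285,.058),32,42,.05)
go((.454,.285,.058),32,42,.0)
from workcell import env;print(env.read_state()['joint_pos'])"
```

```text
total [-0.0002 -0.0016  0.0005] [-0.0333 -0.1822 -0.2556] 0.3156420749510509 rows 1 each [-0.0002 -0.0016  0.0005] [-0.0333 -0.1822 -0.2556]
total [ 0.0282  0.0162 -0.0367] [-0.0333 -0.1822 -0.2556] 0.3156420749510509 rows 1 each [ 0.0282  0.0162 -0.0367] [-0.0333 -0.1822 -0.2556]
[ 0.2127 -0.2666  2.4689  0.7835  0.3328 -2.5904]
```

Call:
arm_command --pt "1 0.009 0.005 -0.012 0 0 0" --pt "1 0.009 0.005 -0.012 0 0 0" --pt "1 0.01 0.006 -0.013 0 0 0" --pt "1 0 0 0 0 0 0"

```text
t: 2.38
tcp_pos: [0.4631, 0.2958, 0.0541]
ee_rot: [-0.259, 0.899, 0.096, 0.341]
force: [0.5, 0.3, -0.5]
finger_gap: 0.0941
grip_force: 0.0
```

```bash
python3 - <<'E'
from h import *
go((.454,.285,.058),32,42,.0)
from workcell import env,imaging;print(env.read_state()['joint_pos'])
import cv2
cv2.imwrite("pics/w2.png",imaging.capture("wrist")["image"][:,:,::-1])
E
```

```text
total [ 0.0016 -0.0042 -0.0101] [ 0.4356 -0.3349 -0.0436] 0.5511902619436012 rows 1 each [ 0.0016 -0.0042 -0.0101] [ 0.4356 -0.3349 -0.0436]
[ 0.2606 -0.0818  2.3808  0.9514  0.2387 -2.7373]
```

View pics/w2.png

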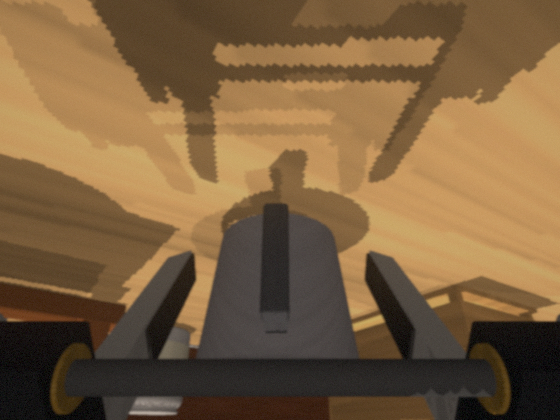

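The handle bar is centred between the open fingers: (275,205) to (275,325), with the fingers at 195 and 365. Joint 6 sits at its limit, so I'll close here and turn back while moving.

Call:
arm_command --pt "-1 0 0 0 0 0 0" --pt "-1 0 0 0 0 0 0" --pt "-1 0 0 0 0 0 0" --pt "-1 0 0 0 0 0 0" --pt "-1 0 0 0 0 0 0" --newtons 30

```text
t: 3.05
tcp_pos: [0.4629, 0.2941, 0.0528]
ee_rot: [-0.258, 0.899, 0.095, 0.34]
force: [-0.2, -0.2, 0.2]
finger_gap: 0.0472
grip_force: 0.0
```

```bash
python3 - <<'E'
from h import *
from workcell import env
s=env.read_state();M=R.from_quat(s["ee_rot"]).as_matrix();z=M[:,2]
print(s['joint_pos'],s['finger_gap'],s['grip_force'],s['force'])
g=s["tcp_pos"]-.0188*z;a=np.degrees(np.arctan2(z[1],z[0]));t=np.degrees(np.arccos(-z[2]));print("grasp",g,"head",a,"lean",t)
for f in (5,8):
    c=np.radians(f);go((.692-.086*np.cos(c),.155-.086*np.sin(c),g[2]),f,t)
print("tin",ray("top",A(44,302),.06),"mug",ray("top",A(430,240),.085),"bracket",ray("top",A(457,445),0))
E
```

```text
[ 0.2578 -0.0806  2.3825  0.9544  0.2375 -2.7413] 0.047240298638378586 0.0 [-0.2282 -0.2461  0.2105]
grasp [0.4524 0.2876 0.0669] head 31.65264835540334 lean 41.39423820234733
total [ 0.1558 -0.1455 -0.    ] [  0.2067   0.0685 -26.8974] 26.898298931539802 rows 5 each [ 0.0312 -0.0291 -0.    ] [ 0.0413  0.0137 -5.3795]
total [ 0.1562 -0.1494 -0.    ] [  0.2045   0.0737 -23.8974] 23.898409368389242 rows 5 each [ 0.0312 -0.0299 -0.    ] [ 0.0409  0.0147 -4.7795]
tin [0.6506 0.3863 0.06  ] mug [0.7022 0.0418 0.085 ] bracket [0.5292 0.0182 0.    ]
```

Call:
arm_command --pt "-1 0 0 0 0 0 -1.5" --pt "-1 0 0 0 0 0 -1" --pt "-1 0 0 0 0 0 0" --pt "-1 0 0 0 0 0 0" --pt "-1 0 0 0 0 0 0"

```text
t: 3.68
tcp_pos: [0.463, 0.293, 0.0545]
ee_rot: [-0.239, 0.905, 0.089, 0.341]
force: [-1.1, 0.6, 1.9]
finger_gap: 0.0138
grip_force: 30.0
```

```bash
python3 - <<'E'
from h import *
from workcell import env
s=env.read_state();M=R.from_quat(s["ee_rot"]).as_matrix();z=M[:,2]
print(s['joint_pos'],s['finger_gap'],s['grip_force'],s['force'])
g=s["tcp_pos"]-.0188*z;a=np.degrees(np.arctan2(z[1],z[0]));t=np.degrees(np.arccos(-z[2]));print("grasp",g,"head",a,"lean",t)
E
```

```text
[ 0.2746 -0.0859  2.3821  0.8529  0.2097 -2.5958] 0.01378841165003563 29.994075000286102 [-1.1358  0.6156  1.8559]
grasp [0.4522 0.2869 0.0686] head 29.48060715794027 lean 41.291095663862684
```

Call:
arm_command --pt "-1 0.01 -0.01 0.005 0 0 -2" --pt "-1 0.02 -0.016 0 0 0 -3" --pt "-1 0.02 -0.018 0 0 0 -3" --pt "-1 0.02 -0.018 0 0 0 -3" --pt "-1 0.01 -0.01 0 0 0 -1.5" --pt "-1 0 0 0 0 0 0"

```text
t: 4.42
tcp_pos: [0.543, 0.2163, 0.0653]
ee_rot: [-0.141, 0.927, 0.055, 0.343]
force: [0.1, 1.2, -4.6]
finger_gap: 0.0135
grip_force: 30.0
```

```bash
cat > st.py <<'E'
from h import *
from workcell import env
s=env.read_state();M=R.from_quat(s["ee_rot"]).as_matrix();z=M[:,2]
print(s['t'],s['joint_pos'],s['finger_gap'],s['grip_force'],s['force'])
g=s["tcp_pos"]-.0188*z;a=np.degrees(np.arctan2(z[1],z[0]));t=np.degrees(np.arccos(-z[2]));print("grasp",g,"head",a,"lean",t)
c=np.radians(5);go((.692-.086*np.cos(c),.155-.086*np.sin(c),.0735),5,41.3)
E
python3 st.py
```

```text
4.425 [ 0.1269 -0.0178  2.2849  0.6081  0.2094 -2.2989] 0.013535168025870287 30.000699162483215 [ 0.0748  1.1796 -4.5785]
grasp [0.5313 0.2125 0.0796] head 17.762408012214554 lean 40.69134646528472
total [ 0.0757 -0.0677 -0.0059] [ -0.2177  -0.6659 -12.3663] 12.386080015118068 rows 3 each [ 0.0252 -0.0226 -0.002 ] [-0.0726 -0.222  -4.1221]
```

Call:
arm_command --pt "-1 0.015 -0.013 0 0 0 -2.4" --pt "-1 0.019 -0.017 0 0 0 -3" --pt "-1 0.019 -0.017 0 0 0 -3" --pt "-1 0.015 -0.014 0 0 0 -2.6" --pt "-1 0.007 -0.006 0 0 0 -1" --pt "-1 0 0 0 0 0 0" --pt "-1 0 0 0 0 0 0"

```text
t: 5.3
tcp_pos: [0.6174, 0.148, 0.0722]
ee_rot: [-0.045, 0.939, 0.022, 0.342]
force: [-0.3, 0.2, -3.3]
finger_gap: 0.0138
grip_force: 30.0
```

```bash
python3 st.py; python3 - <<'E'
from workcell import imaging
import cv2,numpy as np
a=imaging.capture("top")["image"][95:275,120:360,::-1];b=imaging.capture("side")["image"][95:275,180:390,::-1]
a=cv2.resize(a,(480,360),interpolation=2);b=cv2.resize(b,(315,270),interpolation=2)
o=np.zeros((360,795,3),np.uint8);o[:,:480]=a;o[:270,480:]=b;cv2.imwrite("pics/c2.png",o)
E
```

```text
5.3 [ 0.0348  0.0901  2.1505  0.2388  0.2093 -1.8469] 0.01380895706684015 29.999704957008362 [-0.2595  0.2415 -3.3099]
grasp [0.6054 0.1466 0.0866] head 6.3788705658221625 lean 40.04239357482495
total [ 0.0013  0.0006 -0.0128] [-0.4794 -1.3116 -0.6723] 1.549845299713132 rows 1 each [ 0.0013  0.0006 -0.0128] [-0.4794 -1.3116 -0.6723]
```

View pics/c2.png

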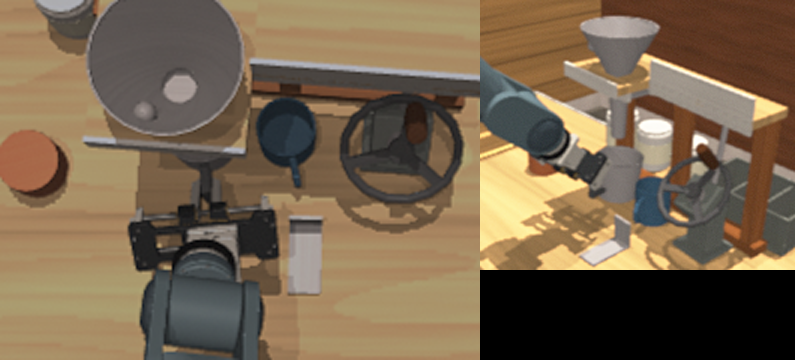

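The bucket hangs about 18 mm above the shelf under the spout, with its handle at (207,185) in the crop and the tin, mug and wheel undisturbed. Next I'll lower it.

Call:
arm_command --pt "-1 0 0 -0.004 0 0.5 0" --pt "-1 0 0 -0.004 0 0.5 0" --pt "-1 0 0 -0.003 0 0 0" --pt "-1 0 0 0 0 0 0"

```text
t: 5.9
tcp_pos: [0.6197, 0.1473, 0.063]
ee_rot: [-0.044, 0.941, 0.022, 0.336]
force: [0.7, -0.0, -2.1]
finger_gap: 0.0137
grip_force: 30.0
```

```bash
python3 st.py
```

```text
5.9 [ 0.0337  0.1158  2.1392  0.2406  0.208  -1.8484] 0.013669858687804376 29.99969869852066 [ 0.6907 -0.0489 -2.0864]
grasp [0.6079 0.146  0.0776] head 6.3828940007204 lean 39.30506988924012
total [-0.001   0.0013 -0.0036] [-0.4739 -2.052  -0.5869] 2.1862165333437873 rows 1 each [-0.001   0.0013 -0.0036] [-0.4739 -2.052  -0.5869]
```

Call:
arm_command --pt "-1 -0.001 0.001 -0.003 0 0.3 0" --pt "-1 -0.001 0.001 -0.003 0 0.2 0" --pt "-1 0 0 0 0 0 0"

```text
t: 6.28
tcp_pos: [0.6173, 0.1491, 0.0568]
ee_rot: [-0.044, 0.942, 0.022, 0.331]
force: [-0.2, -1.4, 1.6]
finger_gap: 0.0134
grip_force: 30.0
```

```bash
python3 st.py
```

```text
6.275 [ 0.0378  0.1262  2.1384  0.229   0.208  -1.8337] 0.013369865415286201 30.000085830688477 [-0.2226 -1.388   1.5609]
grasp [0.6056 0.1478 0.0715] head 6.462968864950674 lean 38.71350524530111
total [ 0.0014 -0.0006  0.0025] [-0.4718 -2.6467 -0.5884] 2.752110987022786 rows 1 each [ 0.0014 -0.0006  0.0025] [-0.4718 -2.6467 -0.5884]
```

Call:
arm_command --pt "0.0 0 0 0 0 0 0" --pt "0.0 0 0 0 0 0 0" --pt "0.0 0 0 0 0 0 0" --pt "0.2 0 0 0 0 0 0" --pt "0.2 -0.012 -0.001 0.015 0 0 0" --pt "0.2 -0.03 -0.003 0.035 0 0 0" --pt "0.2 -0.03 -0.003 0.035 0 0 0" --pt "0.2 -0.03 -0.003 0.035 0 0 0"

```text
t: 7.28
tcp_pos: [0.5137, 0.1392, 0.1772]
ee_rot: [-0.044, 0.943, 0.022, 0.33]
force: [-0.4, -0.4, 1.6]
finger_gap: 0.0566
grip_force: 0.0
```

```bash
python3 st.py; python3 - <<'E'
from workcell import imaging
import cv2,numpy as np
a=imaging.capture("side")["image"];cv2.imwrite("pics/s3.png",a[:,:,::-1])
b=cv2.resize(a[105:265,230:370,::-1],None,fx=3.5,fy=3.5,interpolation=2);cv2.imwrite("pics/d3.png",b)
E
```

```text
7.275 [ 0.0201 -0.4076  2.3394  0.1133  0.5407 -1.7207] 0.056638655577606625 0.0 [-0.4349 -0.4444  1.552 ]
grasp [0.502  0.1379 0.1919] head 6.499690297870586 lean 38.61733862682295
total [ 0.105   0.0094 -0.1179] [-0.4775 -2.7442 -0.6042] 2.850215888732887 rows 4 each [ 0.0263  0.0023 -0.0295] [-0.1194 -0.686  -0.1511]
```

View pics/d3.png

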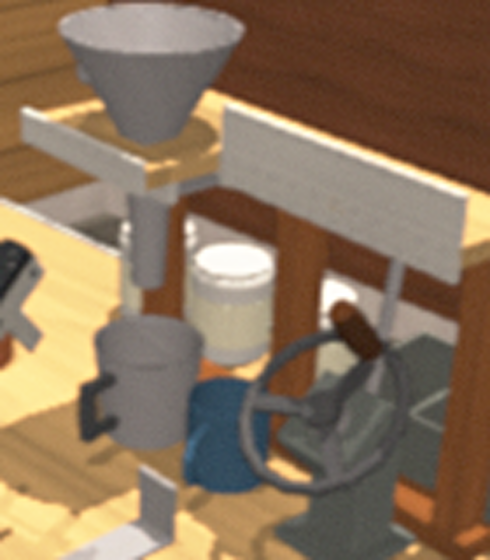

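```bash
python3 - <<'E'
from h import *
C=lambda u,v:np.array([(u+.5)/3.5-.5+230,(v+.5)/3.5-.5+105])
print("rim",ray("side",C(149,339),.1),"spout obs",ray("side",C(147,281),.165))
for z in (.1,.165): print(z,(proj("side",(.6924,.1548,z))+.5-[230,105])*3.5-.5)
th=np.linspace(0,6.28,60)
for r,z in((.055,.1),(.045,0.)):
    P=np.array([(proj("side",(.6924+r*np.cos(t),.1548+r*np.sin(t),z))+.5-[230,105])*3.5-.5 for t in th]);print(P.min(0),P.max(0))
q=(.6644,.0465,-.0731,.1708)
G=S(q,grip(q[3],.055));print(G);go(G,-4.2,40,.10);go(G,-4.2,40,0)
E
```

```text
rim [0.6944 0.1576 0.1   ] spout obs [0.69  0.157 0.165]
0.1 [149.4485 340.6408]
0.165 [150.3503 281.0442]
[ 93.6695 315.4278] [205.0969 367.7318]
[104.1665 404.454 ] [192.0515 450.6648]
[ 0.6641 -0.1144  0.2314]
total [ 0.0978 -0.2503  0.1097] [-0.6744 -0.7856 -9.8548] 9.909065527448398 rows 6 each [ 0.0163 -0.0417  0.0183] [-0.1124 -0.1309 -1.6425]
total [ 0.1619 -0.255   0.0331] [-0.6744 -0.7856 -9.8548] 9.909065527448398 rows 7 each [ 0.0231 -0.0364  0.0047] [-0.0963 -0.1122 -1.4078]
```

The bucket's rim centre is within about 4 mm of the spout axis: (149,339) measured against (149,341) expected. It is upright. Next I'll go to the wheel.

Call:
arm_command --pt "1 0 -0.02 0.03 -0.11 -0.13 -1.2" --pt "1 0 -0.042 0.03 -0.11 -0.13 -1.7" --pt "1 0.015 -0.042 0.025 -0.11 -0.13 -1.7" --pt "1 0.025 -0.042 0.02 -0.11 -0.13 -1.7" --pt "1 0.025 -0.042 0.005 -0.11 -0.13 -1.7" --pt "1 0.018 -0.042 0 -0.12 -0.13 -1.7" --pt "1 0.015 -0.02 0 0 0 -0.15" --pt "1 0 0 0 0 0 0"

```text
t: 8.32
tcp_pos: [0.6129, -0.1119, 0.2859]
ee_rot: [0.036, 0.941, -0.012, 0.336]
force: [-0.5, -0.3, 0.0]
finger_gap: 0.0938
grip_force: 0.0
```

```bash
python3 - <<'E'
from h import *
from workcell import env,imaging
import cv2
q=(.6644,.0465,-.0731,.1708)
s=env.read_state();c=imaging.capture("wrist");print(s["joint_pos"],s["tcp_pos"])
W=np.eye(4);W[:3,:3]=R.from_quat(s["ee_rot"]).as_matrix();W[:3,3]=s["tcp_pos"];W=W@c["T_tool_cam"]
def pw(P):
    p=np.linalg.solve(W,np.r_[P,1]);return c["fx"]*p[0]/p[2]+c["cx"],c["fy"]*p[1]/p[2]+c["cy"]
im=c["image"][:,:,::-1].copy()
for p in (grip(q[3],.014),grip(q[3],.082),(0,-.15,.15)):
    u=pw(S(q,p));print(u);cv2.drawMarker(im,tuple(int(round(x)) for x in u),(0,0,255),0,14,1)
for t in np.linspace(0,6.28,40):
    u=pw(S(q,np.array([0,-.15,.15])+.072*(e0*np.cos(t)+e1*np.sin(t))));cv2.circle(im,tuple(int(round(x)) for x in u),1,(0,255,0),-1)
cv2.imwrite("pics/w4.png",im);G=S(q,grip(q[3],.055));go(G,-4.2,40,.10);go(G,-4.2,40,0)
E
```

```text
[-0.4773 -0.2716  2.0378  0.3676  0.7638 -2.1583] [ 0.6129 -0.1119  0.2859]
(np.float64(281.8602820588586), np.float64(214.39079707284472))
(np.float64(282.299392031951), np.float64(241.95815209922512))
(np.float64(293.84760847118633), np.float64(141.82847433798895))
total [-0.0005  0.0002  0.0077] [-0.1349 -0.6586  0.0902] 0.6783114112185458 rows 1 each [-0.0005  0.0002  0.0077] [-0.1349 -0.6586  0.0902]
total [ 0.0636 -0.0045 -0.0689] [-0.1349 -0.6586  0.0902] 0.6783114112185458 rows 2 each [ 0.0318 -0.0022 -0.0344] [-0.0674 -0.3293  0.0451]
```

View pics/w4.png

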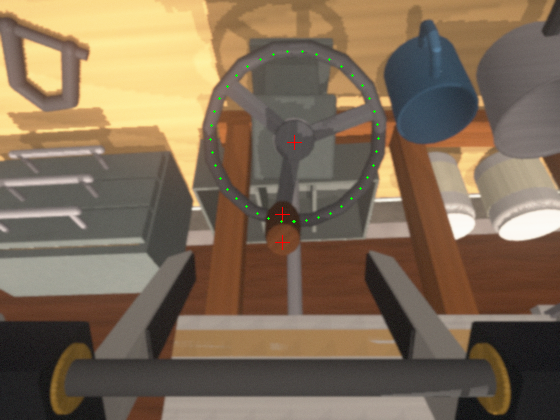

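The model overlay lands on the wheel and the grip, with the grip end at (282,240), so I'll insert and close.

Call:
arm_command --pt "1 0.016 -0.001 -0.017 0 -0.3 0" --pt "1 0.016 -0.001 -0.017 0 -0.3 0" --pt "1 0.016 -0.001 -0.017 0 0 0" --pt "1 0.015 -0.001 -0.017 0 0 0" --pt "-1 0 0 0 0 0 0" --pt "-1 0 0 0 0 0 0" --pt "-1 0 0 0 0 0 0" --pt "-1 0 0 0 0 0 0" --newtons 25

```text
t: 9.38
tcp_pos: [0.6757, -0.1147, 0.2194]
ee_rot: [0.035, 0.939, -0.012, 0.342]
force: [0.3, 0.1, 0.4]
finger_gap: 0.0575
grip_force: 0.0
```

Call:
arm_command --pt "-1 0 0 0 0 0 0" --pt "-1 0 0 0 0 0 0" --pt "-1 0 0 0 0 0 0" --pt "-1 0 0 0 0 0 0" --pt "-1 0 0 0 0 0 0"

```text
t: 10.0
tcp_pos: [0.6757, -0.1147, 0.2184]
ee_rot: [0.035, 0.939, -0.012, 0.342]
force: [-2.0, 0.4, 1.0]
finger_gap: 0.0258
grip_force: 25.0
```

```bash
cat > wh.py <<'E'
import sys
from h import *
from workcell import env
q=(.6644,.0465,-.0731);s=env.read_state();M=R.from_quat(s["ee_rot"]).as_matrix()
g=s["tcp_pos"]-.0188*M[:,2]
r=S((0,0,0),np.zeros(3)); c,sn=np.cos(q[2]),np.sin(q[2]);Rz=np.array([[c,-sn,0],[sn,c,0],[0,0,1]])
d=Rz.T@(g-S(q,(0,-.15,.15)));th=np.arctan2(d@e1,d@e0)
print("t",s["t"],"th",th,"radius",np.hypot(d@e0,d@e1),"h",d@n,"gap",s["finger_gap"],s["grip_force"],"F",s["force"],"tq",s["torque"]);print(s["joint_pos"])
st=float(sys.argv[1]) if len(sys.argv)>1 else .25
P=[Rz@(.062*(e0*np.cos(th+k*st)+e1*np.sin(th+k*st))) for k in range(17)]
P[0]=Rz@(d-n*(d@n))
print(np.round(np.diff(P,axis=0),4).tolist())
E
python3 wh.py
```

```text
t 10.0 th 0.1603730233707403 radius 0.06242903355611933 h 0.056367032396763446 gap 0.025819853137246544 25.000084340572357 F [-2.0166  0.3505  0.971 ] tq [-0.0163  0.297  -0.0453]
[-0.4263 -0.0389  1.9652  0.4129  0.5885 -2.1936]
[[-0.0047, -0.0145, -0.0031], [-0.007, -0.0128, -0.0051], [-0.0091, -0.0103, -0.007], [-0.0107, -0.0071, -0.0085], [-0.0117, -0.0035, -0.0095], [-0.0118, 0.0003, -0.0099], [-0.0113, 0.0041, -0.0097], [-0.0101, 0.0077, -0.0089], [-0.0082, 0.0108, -0.0075], [-0.0058, 0.0132, -0.0057], [-0.0031, 0.0148, -0.0035], [-0.0001, 0.0154, -0.0011], [0.0028, 0.0151, 0.0014], [0.0056, 0.0139, 0.0038], [0.008, 0.0118, 0.006], [0.0099, 0.009, 0.0077]]
```

Call:
arm_command --pt "-1 -0.0047 -0.0145 -0.0031 0 0 0" --pt "-1 -0.007 -0.0128 -0.0051 0 0 0" --pt "-1 -0.0091 -0.0103 -0.007 0 0 0" --pt "-1 -0.0107 -0.0071 -0.0085 0 0 0" --pt "-1 0 0 0 0 0 0"

```text
t: 10.62
tcp_pos: [0.6435, -0.1597, 0.1942]
ee_rot: [0.035, 0.939, -0.012, 0.341]
force: [-6.0, -1.0, 1.7]
finger_gap: 0.0254
grip_force: 25.0
```

```bash
python3 wh.py
```

```text
t 10.625 th 1.1736397772875236 radius 0.062021964244045685 h 0.05634347770058791 gap 0.025384972832698284 25.000964999198914 F [-6.0292 -1.0428  1.6686] tq [-0.1757  1.0057 -0.2511]
[-0.5393 -0.0566  2.0298  0.5402  0.5957 -2.3977]
[[-0.0117, -0.0033, -0.0096], [-0.0118, 0.0005, -0.0099], [-0.0113, 0.0043, -0.0097], [-0.01, 0.0079, -0.0088], [-0.0081, 0.0109, -0.0074], [-0.0057, 0.0133, -0.0056], [-0.0029, 0.0148, -0.0033], [0.0, 0.0154, -0.0009], [0.003, 0.0151, 0.0016], [0.0057, 0.0138, 0.0039], [0.0081, 0.0117, 0.0061], [0.01, 0.0088, 0.0078], [0.0113, 0.0054, 0.0091], [0.0118, 0.0017, 0.0098], [0.0117, -0.0022, 0.0099], [0.0108, -0.0059, 0.0094]]
```

Call:
arm_command --pt "-1 -0.0117 -0.0033 -0.0096 0 0 0" --pt "-1 -0.0118 0.0005 -0.0099 0 0 0" --pt "-1 -0.0113 0.0043 -0.0097 0 0 0" --pt "-1 -0.01 0.0079 -0.0088 0 0 0" --pt "-1 0 0 0 0 0 0"

```text
t: 11.25
tcp_pos: [0.5988, -0.1497, 0.1561]
ee_rot: [0.035, 0.939, -0.012, 0.341]
force: [-6.2, -0.6, 1.0]
finger_gap: 0.0259
grip_force: 25.0
```

```bash
python3 wh.py
```

```text
t 11.25 th 2.1794418984792294 radius 0.06149748928301145 h 0.05634677614365523 gap 0.025941936859584912 25.001220703125 F [-6.2    -0.6148  1.017 ] tq [-0.0552  1.0173 -0.1812]
[-0.5731 -0.1157  2.1627  0.6288  0.5516 -2.5208]
[[-0.0083, 0.0106, -0.0076], [-0.0056, 0.0133, -0.0055], [-0.0028, 0.0148, -0.0033], [0.0001, 0.0154, -0.0009], [0.003, 0.0151, 0.0016], [0.0058, 0.0138, 0.004], [0.0082, 0.0116, 0.0061], [0.01, 0.0087, 0.0079], [0.0113, 0.0053, 0.0091], [0.0118, 0.0016, 0.0098], [0.0117, -0.0023, 0.0099], [0.0107, -0.006, 0.0094], [0.0092, -0.0093, 0.0082], [0.007, -0.0121, 0.0066], [0.0044, -0.0141, 0.0046], [0.0016, -0.0152, 0.0023]]
```

Call:
arm_command --pt "-1 -0.0083 0.0106 -0.0076 0 0 0" --pt "-1 -0.0056 0.0133 -0.0055 0 0 0" --pt "-1 -0.0028 0.0148 -0.0033 0 0 0" --pt "-1 0.0001 0.0154 -0.0009 0 0 0" --pt "-1 0 0 0 0 0 0"

```text
t: 11.88
tcp_pos: [0.5826, -0.095, 0.1392]
ee_rot: [0.034, 0.939, -0.011, 0.341]
force: [-4.5, 2.0, 2.6]
finger_gap: 0.0262
grip_force: 25.0
```

```bash
python3 wh.py
```

```text
t 11.875 th -3.094251356307212 radius 0.06153282081418289 h 0.05632096429918296 gap 0.026238137396376374 25.001792013645172 F [-4.4602  2.0389  2.5864] tq [0.2528 0.7343 0.097 ]
[-0.4786 -0.1663  2.2431  0.5852  0.4803 -2.4193]
[[0.0028, 0.0151, 0.0014], [0.0059, 0.0137, 0.0041], [0.0082, 0.0115, 0.0062], [0.0101, 0.0086, 0.0079], [0.0113, 0.0052, 0.0092], [0.0118, 0.0014, 0.0098], [0.0116, -0.0024, 0.0099], [0.0107, -0.0061, 0.0093], [0.0091, -0.0094, 0.0082], [0.0069, -0.0122, 0.0065], [0.0043, -0.0141, 0.0045], [0.0015, -0.0152, 0.0022], [-0.0015, -0.0154, -0.0003], [-0.0044, -0.0146, -0.0028], [-0.007, -0.0129, -0.005], [-0.0091, -0.0103, -0.007]]
```

Everything tracks well, so I'll continue with 7 steps.

Call:
arm_command --pt "-1 0.0028 0.0151 0.0014 0 0 0" --pt "-1 0.0059 0.0137 0.0041 0 0 0" --pt "-1 0.0082 0.0115 0.0062 0 0 0" --pt "-1 0.0101 0.0086 0.0079 0 0 0" --pt "-1 0.0113 0.0052 0.0092 0 0 0" --pt "-1 0.0118 0.0014 0.0098 0 0 0" --pt "-1 0.0116 -0.0024 0.0099 0 0 0" --pt "-1 0 0 0 0 0 0"

```text
t: 12.88
tcp_pos: [0.6455, -0.0422, 0.1887]
ee_rot: [0.035, 0.939, -0.011, 0.342]
force: [3.6, 5.6, -0.6]
finger_gap: 0.0254
grip_force: 25.0
```

```bash
python3 wh.py
```

```text
t 12.875 th -1.3201158879637087 radius 0.062094307484690255 h 0.05639594733591688 gap 0.025426705425004865 24.999310970306396 F [ 3.5723  5.6365 -0.6379] tq [ 0.6861 -0.11    0.5409]
[-0.3072 -0.1001  2.0823  0.3234  0.4964 -2.0353]
[[0.0105, -0.0066, 0.0092], [0.0089, -0.0097, 0.0081], [0.0067, -0.0124, 0.0064], [0.0041, -0.0143, 0.0043], [0.0012, -0.0153, 0.0019], [-0.0018, -0.0153, -0.0005], [-0.0046, -0.0144, -0.003], [-0.0072, -0.0126, -0.0052], [-0.0093, -0.0101, -0.0072], [-0.0108, -0.0069, -0.0086], [-0.0117, -0.0032, -0.0096], [-0.0118, 0.0006, -0.0099], [-0.0112, 0.0044, -0.0097], [-0.0099, 0.0079, -0.0088], [-0.008, 0.011, -0.0074], [-0.0056, 0.0133, -0.0055]]
```

Call:
arm_command --pt "-1 0.0105 -0.0066 0.0092 0 0 0" --pt "-1 0.0089 -0.0097 0.0081 0 0 0" --pt "-1 0.0067 -0.0124 0.0064 0 0 0" --pt "-1 0.0041 -0.0143 0.0043 0 0 0" --pt "-1 0.0012 -0.0153 0.0019 0 0 0" --pt "-1 -0.0018 -0.0153 -0.0005 0 0 0" --pt "-1 -0.0046 -0.0144 -0.003 0 0 0" --pt "-1 0 0 0 0 0 0"

```text
t: 13.88
tcp_pos: [0.6699, -0.1321, 0.2147]
ee_rot: [0.036, 0.939, -0.013, 0.342]
force: [2.0, -1.8, -2.5]
finger_gap: 0.0257
grip_force: 25.0
```

```bash
python3 wh.py 0.2
```

```text
t 13.875 th 0.46079020935940795 radius 0.06225180571965586 h 0.05641975771227861 gap 0.025744752866976986 24.99951034784317 F [ 1.9743 -1.8477 -2.5415] tq [-0.4293  0.2059 -0.3362]
[-0.4625 -0.0395  1.9735  0.4499  0.5937 -2.253 ]
[[-0.006, -0.01, -0.0044], [-0.0072, -0.0085, -0.0055], [-0.0083, -0.0065, -0.0065], [-0.009, -0.0043, -0.0073], [-0.0094, -0.0019, -0.0078], [-0.0095, 0.0006, -0.008], [-0.0091, 0.003, -0.0078], [-0.0084, 0.0053, -0.0074], [-0.0074, 0.0074, -0.0066], [-0.006, 0.0093, -0.0056], [-0.0044, 0.0107, -0.0044], [-0.0027, 0.0117, -0.003], [-0.0008, 0.0123, -0.0014], [0.0011, 0.0123, 0.0002], [0.0029, 0.0119, 0.0017], [0.0047, 0.011, 0.0032]]
```

Call:
arm_command --pt "-1 -0.006 -0.01 -0.0044 0 0 0" --pt "-1 -0.0072 -0.0085 -0.0055 0 0 0" --pt "-1 -0.0083 -0.0065 -0.0065 0 0 0" --pt "-1 -0.009 -0.0043 -0.0073 0 0 0" --pt "-1 0 0 0 0 0 0"

```text
t: 14.5
tcp_pos: [0.639, -0.1613, 0.1906]
ee_rot: [0.036, 0.939, -0.013, 0.342]
force: [1.7, -5.7, -2.3]
finger_gap: 0.0256
grip_force: 25.0
```

```bash
python3 wh.py 0.05
```

```text
t 14.5 th 1.2690728964868663 radius 0.06182317217979916 h 0.05645110168193264 gap 0.02564653956457198 24.999286830425262 F [ 1.6734 -5.7119 -2.3117] tq [-0.6579  0.4666 -0.6454]
[-0.5463 -0.0621  2.0429  0.5513  0.5897 -2.4146]
[[-0.0023, -0.0008, -0.0019], [-0.0024, -0.0005, -0.0019], [-0.0024, -0.0004, -0.002], [-0.0024, -0.0002, -0.002], [-0.0024, -0.0001, -0.002], [-0.0024, 0.0001, -0.002], [-0.0024, 0.0002, -0.002], [-0.0023, 0.0004, -0.002], [-0.0023, 0.0006, -0.002], [-0.0023, 0.0007, -0.002], [-0.0023, 0.0009, -0.0019], [-0.0022, 0.001, -0.0019], [-0.0022, 0.0011, -0.0019], [-0.0021, 0.0013, -0.0019], [-0.0021, 0.0014, -0.0018], [-0.002, 0.0016, -0.0018]]
```

Call:
arm_command --pt "-1 -0.0024 -0.0006 -0.0019 0 0 0" --pt "-1 -0.0024 -0.0004 -0.002 0 0 0" --pt "-1 0 0 0 0 0 0" --pt "-1 0 0 0 0 0 0"

```text
t: 15.0
tcp_pos: [0.6368, -0.1619, 0.1891]
ee_rot: [0.036, 0.938, -0.013, 0.345]
force: [21.9, -2.8, -7.6]
finger_gap: 0.0258
grip_force: 25.0
```

```bash
python3 wh.py 0.05|head -1
```

```text
t 15.0 th 1.315424272078462 radius 0.06182904195358697 h 0.05666847623534519 gap 0.02580231013492693 24.992872774600983 F [21.9314 -2.792  -7.5883] tq [-0.1912 -1.5551 -0.1203]
```

The reaction force rose to about 22 N, so the wheel is against its stop. I'll release and back out along the axle.

Call:
arm_command --pt "0.6 0 0 0 0 0 0" --pt "0.6 0 0 0 0 0 0" --pt "0.6 0 0 0 0 0 0" --pt "0.6 0 0 0 0 0 0" --pt "0.6 -0.016 0.001 0.019 0 0 0" --pt "0.6 -0.03 0.002 0.035 0 0 0" --pt "0.6 -0.03 0.002 0.035 0 0 0" --pt "0.6 -0.03 0.002 0.035 0 0 0"

```text
t: 16.0
tcp_pos: [0.5271, -0.1538, 0.3117]
ee_rot: [0.035, 0.939, -0.012, 0.342]
force: [-0.3, -0.1, 1.1]
finger_gap: 0.0754
grip_force: 0.0
```

Call:
arm_command --pt "0.6 -0.02 0 0.02 0 0 0" --pt "0.6 0 0 0 0 0 0" --pt "0.6 0 0 0 0 0 0"

```text
t: 16.38
tcp_pos: [0.5083, -0.1539, 0.3294]
ee_rot: [0.035, 0.939, -0.011, 0.341]
force: [-0.2, 0.5, -0.0]
finger_gap: 0.0754
grip_force: 0.0
```

```bash
python3 - <<'E'
from h import *
from workcell import imaging,env
import cv2
print(env.read_state()["force"])
a=imaging.capture("side")["image"][85:265,210:390,::-1];b=imaging.capture("top")["image"][95:275,120:390,::-1]
o=np.zeros((450,800,3),np.uint8);o[:,:450]=cv2.resize(a,(450,450),interpolation=2);o[:233,450:]=cv2.resize(b,(350,233));cv2.imwrite("pics/e.png",o)
q=(.6644,.0465,-.0731)
for n_,p in (("gate",(.02,.2653,.29)),("rim",(.02,.11,.1)),("grip",grip(7.6))): print(n_,(proj("side",S(q,p))+.5-[210,85])*2.5-.5)
E
```

```text
[-0.1719  0.5383 -0.007 ]
gate [ 88.5793 131.17  ]
rim [156.6226 293.1903]
grip [314.7338 334.5976]
```

View pics/e.png

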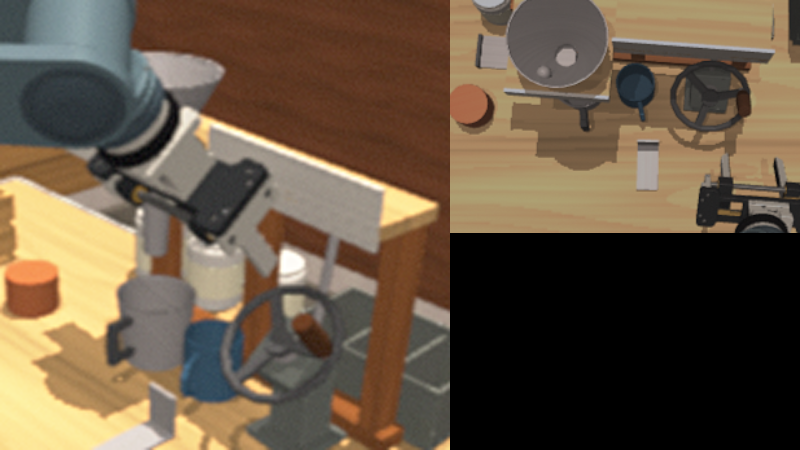

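The bucket is upright under the spout, with its rim at (157,293) as predicted. The grip is at (313,335), where the open stop puts it, and the gate is drawn out to the left of the funnel at (492,50). The robot is clear of everything.

```bash
python3 -c "
from workcell import env;print(env.finish_job())"
```

```text
the job is handed in; nothing more can be done
None
```

The bucket is upright under the spout, within about 4 mm of its axis, and the handwheel is wound to its open stop with the gate fully out; I handed the job in at about 16 s with the arm clear, no verdict came back, and the one doubt is joint 6, which read -2.7413 against its -2.74 limit while I grasped the bucket.

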